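# Fit the knurled bayonet collar and hold it home

### The job

Pick up the knurled collar and set it, open end down, over the pinned spindle of the work-holding mount; its keyways are hidden inside, so turn it until they drop over the pins. Then push it fully home against the sprung seat and finish while still holding it pressed down there: do not let go. Leave the loupe, the blue cap and the findings tray where they are.

Things in the scene. Friction and masses are not known exactly. Their poses are not given: they have to be found in the camera images.
- collar: Loose round knurled aluminium collar, 52 mm wide, 40 mm high (41.5 with the disc in its closed top), 0.15 to 0.31 kg, standing open end down. Origin: centre of its underside; z up its axis. Blind bore 25 mm wide at the mouth, 35 mm deep. Three keyways 8 mm wide, 120 degrees apart, run up the bore 24 mm from the underside; they cannot be seen from outside.
- mount: Fixed round dark steel foot, 76 mm across, 12 mm high, on the bench, with the steel spindle rising from its centre. Origin: centre of its underside, on the spindle's axis; z up. Height of the collar's origin above this one: 35.5 mm riding on the pins, 20 mm once dropped over them onto the seat, 15 mm pushed fully home.
- nose (a point): Tip of the spindle's nose, on its axis, 48 mm above the bench. The spindle is 22 mm thick up to 42 mm, then tapers to 14 mm at the tip.
- pins (a point): On the spindle's axis, 33 mm above the bench: centre height of three round pins, 5 mm thick, 120 degrees apart, ends 16.5 mm from the axis. The pins' angle differs from start to start and is not told by any pose given; the pattern repeats every 120 degrees. A keyway passes its pin when within about 0.1 rad of line.
- seat (a joint): Sprung brass seat ring (54 mm across) round the foot of the spindle, which carries the dropped collar. 0 = up (its top 20 mm above the bench), 0.005 m = pressed fully down to its stop (15 mm above the bench). The spring pushes back with about 4 N at 0 and 11 N at 0.005; the collar's weight alone does not press it down.
- loupe: Small folding loupe, 26x26x14 mm, lying on the bench to the right; leave alone. Origin: centre of its underside.
- blue_cap: Small blue cap, 31 mm across, 24 mm high, beyond the mount on the right; leave alone. Origin: centre of its underside.
- findings_tray: Flat little metal tray, 46x66x8 mm, beyond the mount; leave alone. Origin: centre of its underside.
Things that resemble listed ones, but are neither listed nor needed, are in the scene too. What is shaped like the collar but red is not meant.

How it is judged:
By the outcome, as a careful person would: the job done as asked, in the order asked, and still so for the second after the job is handed in, while the arm keeps its last pose, push and grip.
It also fails if it takes over 51 s, if anything falls off the work surface, if the arm or the gripper's body presses on something with over 40 N, if the wrist force passes 120 N, or if a joint passes its speed limit or range.

### The arm

A 6-joint arm with a two-finger parallel gripper is mounted at the origin on a cart in front of the work surface, level with it; the furniture and walls round the work are solid. World frame = base frame: x ahead of the robot, y to its left, z up, the work surface at z = 0. Lengths are in m, angles in rad, forces in N, time in s.
With the tool pointing down it reaches from about 0.275 to 0.725 m from the base axis. Payload 5.6 kg.
Tool frame: the origin (TCP) lies midway between the tips of the shut fingers; the grasp point (between the pads) lies 19 mm behind it; z points along the fingers, y is the line along which they close (so a half turn about z gives the same grasp; the last joint's range is limited). The gripper opens to 85 mm and grips with 20 to 120 N. Pads are 22 mm wide; open, the fingers measure 114 mm over their backs; the gripper's body (76 mm by 85 mm) begins 54 mm behind the grasp point. The pads swing forward as they close: fully open they stand 13 mm farther back than shut.
Start: joints at [-0.908, 0.255, 0.108, 0, -1.424, -0.285], TCP at [0.203, -0.511, 0.21] pointing down, gripper open.
Joint ranges: [-2.95, 2.95], [-1.21, 1.97], [-1.09, 1.5], [-2.87, 1.71], [-2.94, -0.07], [-3.05, 3.05]. Speed limits (rad/s): [2.57, 2.57, 3.14, 3.14, 3.14, 3.14].

### API

Orientations are given as a unit quaternion [x, y, z, w].
In Python, from cell import telemetry, camera, camera_params, ctrl gives the robot as it stands. The module is installed in compiled form; this text tells all that it offers.
- The arm moves only by the tool servo_tool, never from a script. Its argument "steps" is a list of rows, each a list of 4 numbers: the shift along the tool's x, y, z normalised to -1 to 1, where 1 is 0.04 m, then the turn about the tool's z normalised to -1 to 1, where 1 is 0.08 rad. In form: [[dx, dy, dz, yaw], ...]. A call has 1 to 10 rows; each row shifts and turns the commanded pose from where the row before left it, along the tool's axes as they then stand; what a row does not reach is not made up. A row lasts 1/12 s, in which the tool goes at most 41.7 mm and 7.16 degrees, less where a joint would pass 70% of its speed; a pose out of reach is approached as far as the arm can. A call with a number of a shift or a turn outside -1 to 1 is refused whole. A call with a gripper value outside its range is refused whole. "claw" is the closure, from 0 (fully open) to 1 (shut), set as the call begins (left out, the last holds). The fingers move at their own pace and stop on an object; "grip_force" is the grip in N (left out, the last holds). Time passes only in rows, so rows that do not move let the fingers close. It gives the time, the measured TCP pose, the force, the opening and the grip force at its end, in the units of the state.
- telemetry.sense(): the state, without advancing time (a new reading comes with each control period).
- camera(name): name is "side" or "top"; returns the picture (384x512x3 uint8, red, green, blue); there is no depth.
- camera_params(name): a dict with "fovy" (degrees; the focal length in pixels is half the picture's height over the tangent of half this angle, whatever the lens; pixels are square), "cx", "cy" (the principal point, pixels), "k1" (the pictures are not rectified: a ray, as slopes to the right and down, at radius r is drawn at 1 + k1 r^2 times it, then the intrinsics apply), "R" (3x3) and "t" (3): a world point X has camera coordinates R X + t. Camera axes: x right, y down, z forward; pixel columns grow to the right and rows downward; lengths in m; the calibration is good to about 2 mm. A picture is of the moment at which its call begins. camera_params takes no time and is no camera call.
- ctrl.finish_job(): hands the job in; it is judged then, once.
The state is a dict: "t": time; "joint_pos": joint angles; "dq": joint speeds; "joint_torque": joint torques, N m; "position": TCP position; "ee_rot": TCP orientation; "contact_force": force on the tool from outside, world axes, zero at the start; "ft_torque": the same for the moment, N m; "gripper_width": opening from 0.0 (shut) to 1.0 (fully open); "gripper_force": force on a finger pad.
Only numpy, scipy, OpenCV 4.12 (cv2) and the standard library are available. Lean on these libraries where they do the work, as an engineer would, in place of code of your own. Each camera call takes 0.05 s, during which the arm holds its last target. There are 200 camera calls.

## Working session

There is one attempt and no reset: what is moved stays moved. The work goes in short steps, Python scripts to look and compute and a tool call to move; the robot and the scene stay as the last step left them, time stands still between calls to the robot, and variables do not carry over. Pictures are saved under pics/ and viewed, at most 10 in all, crops included, and the job is handed in when it is done.

Besides the shell and the picture viewer there is one more tool, called after ">>>" as name([rows], argument=value, ...), one row to a line, values as JSON. servo_tool: Moves the arm, as the interface text tells. Scaled input: -1 to 1 covers 0.04 m each way for a shift and 0.08 rad each way for a turn. Its arguments: {"type":"object","properties":{"steps":{"type":"array","items":{"type":"array","items":{"type":"number","minimum":-1,"maximum":1}}},"claw":{"type":"number"},"grip_force":{"type":"number"}},"required":["steps"]}

```bash
mkdir -p pics; cat > h.py <<'E'
import numpy as np, cv2
from cell import telemetry, camera, camera_params, ctrl
def shot(n,f):
    im=camera(n); cv2.imwrite(f'pics/{f}.png',im[:,:,::-1]); return im
def K(n):
    p=camera_params(n); f=192/np.tan(np.radians(p['fovy'])/2); return p,f
def ray(n,u,v):
    p,f=K(n); x=np.array([(u-p['cx'])/f,(v-p['cy'])/f]); s=x.copy()
    for _ in range(20): s=x/(1+p['k1']*(s@s))
    R=np.array(p['R']);t=np.array(p['t'])
    return -R.T@t, R.T@np.array([s[0],s[1],1])
def onz(n,u,v,z):
    o,d=ray(n,u,v); return o+d*(z-o[2])/d[2]
def proj(n,X):
    p,f=K(n); c=np.array(p['R'])@np.array(X)+np.array(p['t']); s=c[:2]/c[2]; s=s*(1+p['k1']*(s@s)); return s*f+[p['cx'],p['cy']]
E
python3 - <<'E'
from h import *
a=shot('top','top0'); b=shot('side','side0')
for n in('top','side'):
    p,f=K(n); print(n,f,p['k1'],ray(n,256,192))
s=telemetry.sense(); print(s)
E
```

```text
top 441.75611243797243 -0.14142128122884384 (array([ 0.4458454 , -0.28809164,  0.90730126]), array([ 0.05954144, -0.03321141, -0.99771242]))
side 402.8193401397871 -0.09331713175633753 (array([ 0.27095508, -1.03092936,  0.43689638]), array([ 0.28830065,  0.84953793, -0.44208961]))
{'t': 0.1, 'joint_pos': array([-9.08395664e-01,  2.55689173e-01,  1.07154668e-01, -4.20151804e-04,
       -1.42390685e+00, -2.84587175e-01]), 'dq': array([ 0.00168358, -0.00331016,  0.0022989 ,  0.00052365, -0.00071499,
        0.0005412 ]), 'joint_torque': array([-2.82451932e-03, -3.87604201e+01,  2.38474399e+01,  5.37790060e+00,
       -3.78888566e-03, -1.28844272e-05]), 'position': array([ 0.20275862, -0.51075347,  0.20879407]), 'ee_rot': array([-1.87754765e-01,  9.82215571e-01,  8.26770984e-04, -1.90136904e-04]), 'contact_force': array([ 1.28335742, -0.08753018,  0.03358376]), 'ft_torque': array([-0.0165397 , -0.01366964, -0.00325075]), 'gripper_force': 0.0, 'gripper_width': 1.003082391923013}
```

View pics/top0.png

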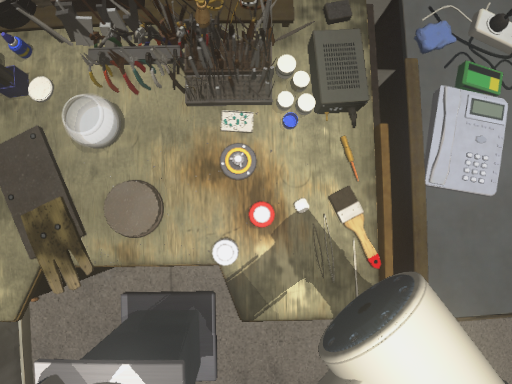

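View pics/side0.png

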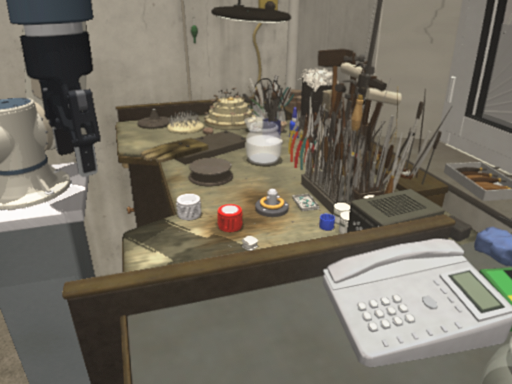

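```bash
python3 - <<'E'
from h import *
a=cv2.imread('pics/top0.png'); b=cv2.imread('pics/side0.png')
def crop(i,u,v,r,s=300): return cv2.resize(i[v-r:v+r,u-r:u+r],(s,s),interpolation=cv2.INTER_CUBIC)
cv2.imwrite('pics/crop1.png',np.vstack([np.hstack([crop(a,225,252,25,290),crop(a,238,161,25,290)]),np.hstack([crop(b,188,207,25,290),crop(b,272,203,25,290)])]))
def blob(im,u,v,r,f):
    m=np.zeros(im.shape[:2],np.uint8); m[v-r:v+r,u-r:u+r]=f(im[v-r:v+r,u-r:u+r].astype(int))*255
    c=max(cv2.findContours(m,0,2)[0],key=cv2.contourArea); return cv2.minEnclosingCircle(c),cv2.boundingRect(c)
br=lambda i:(i.min(2)>130)
print(blob(a,225,252,22,br),blob(b,188,207,18,br))
yl=lambda i:(i[:,:,2]-i[:,:,0]>60)&(i[:,:,2]>130)
print(blob(a,238,161,18,yl))
dk=lambda i:(i.max(2)<130)
print(blob(a,238,161,24,dk))
for nm,u,v,z in(('collar',225,252,.0415),('red',262,214,.04),('mountfoot',238,161,.012),('mount ring',238,161,.02),('loupe',302,205,.014),('cap',290,120,.024)): print(nm,onz('top',u,v,z).round(4))
E
```

```text
(((225.8880615234375, 253.69403076171875), 15.010100364685059), (212, 239, 28, 27)) (((188.4036407470703, 205.3800811767578), 14.151734352111816), (176, 193, 25, 27))
(((237.75999450683594, 160.0399932861328), 13.384395599365234), (225, 147, 27, 27))
(((238.3271942138672, 169.54063415527344), 26.891164779663086), (214, 143, 48, 42))
collar [ 0.3814 -0.2542  0.0415]
red [ 0.4541 -0.3279  0.04  ]
mountfoot [ 0.5632 -0.2824  0.012 ]
mount ring [ 0.5622 -0.2824  0.02  ]
loupe [ 0.4711 -0.4109  0.014 ]
cap [ 0.6445 -0.3896  0.024 ]
```

View pics/crop1.png

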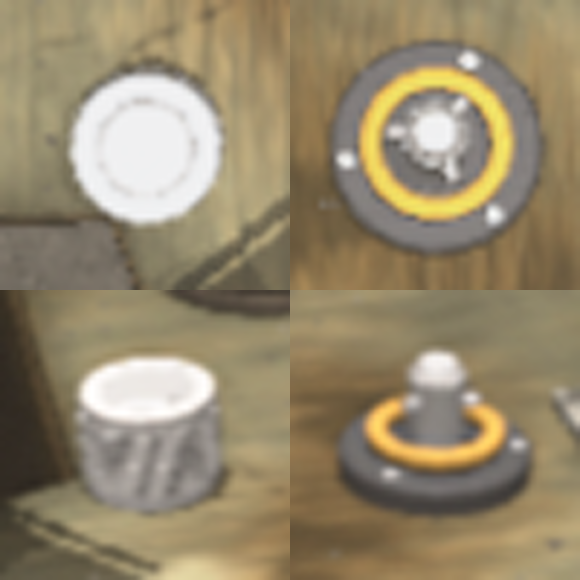

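The top view shows two collar-shaped things: bright bare metal at (225,252) and red at (262,214). The metal one fits the description: knurled sides in the side view at (188,207), right size, not red. The mount, with its yellow ring and pins, is at top (238,161) and side (272,203).

```bash
cat >> h.py <<'E'
from scipy.spatial.transform import Rotation as Ro
def go(target):
    s=telemetry.sense(); d=Ro.from_quat(s['ee_rot']).as_matrix().T@(np.array(target)-s['position'])
    print('t',round(s['t'],2),'pos',s['position'].round(4),'q',s['joint_pos'].round(2),'units',(d/.04).round(3))
def tri(a,b):
    o1,d1=ray('top',*a);o2,d2=ray('side',*b); A=np.c_[d1,-d2]; k=np.linalg.lstsq(A,o2-o1,rcond=None)[0]
    p,q=o1+k[0]*d1,o2+k[1]*d2; return ((p+q)/2).round(4),np.linalg.norm(p-q).round(4)
E
python3 - <<'E'
from h import *
print('collar',onz('top',224.8,252,.04),'mount',onz('top',238,160.2,.02),onz('top',237.9,160.7,.012))
print('nose tri',tri(((437-290)/5.8+212.5,131/5.8+135.5),(271.7,192.2)))
print('collar top tri',tri((224.8,252),((147)/5.8+162.5,(390-290)/5.8+181.5)))
c=onz('top',224.8,252,.0415); go([c[0],c[1],.15])
E
```

```text
collar [ 0.38128184 -0.25376871  0.04      ] mount [ 0.56378682 -0.28244868  0.02      ] [ 0.56382603 -0.28217818  0.012     ]
nose tri (array([ 0.5637, -0.2819,  0.0412]), np.float64(0.0031))
collar top tri (array([ 0.3803, -0.2536,  0.0385]), np.float64(0.0017))
t 0.1 pos [ 0.2028 -0.5108  0.2088] q [-0.91  0.26  0.11 -0.   -1.42 -0.28] units [-6.52   4.321  1.477]
```

>>> servo_tool([
  [-0.724,0.48,0.16,0],
  [-0.724,0.48,0.16,0],
  [-0.724,0.48,0.16,0],
  [-0.724,0.48,0.16,0],
  [-0.724,0.48,0.16,0],
  [-0.724,0.48,0.16,0],
  [-0.724,0.48,0.16,0],
  [-0.724,0.48,0.16,0],
  [-0.724,0.48,0.16,0],
  [0,0,0,0],
], claw=0)

```text
t: 0.93
position: [0.3831, -0.2503, 0.1504]
ee_rot: [-0.19, 0.982, 0.001, -0.0]
contact_force: [0.9, -0.3, -0.3]
gripper_width: 0.997
gripper_force: 0.0
```

```bash
python3 - <<'E'
from h import *
go([.3808,-.2537,.05]); shot('side','side1')
E
```

```text
t 0.93 pos [ 0.3831 -0.2503  0.1504] q [-0.24  0.1  -0.23 -0.   -1.24 -0.95] units [ 0.084 -0.065  2.51 ]
```

View pics/side1.png

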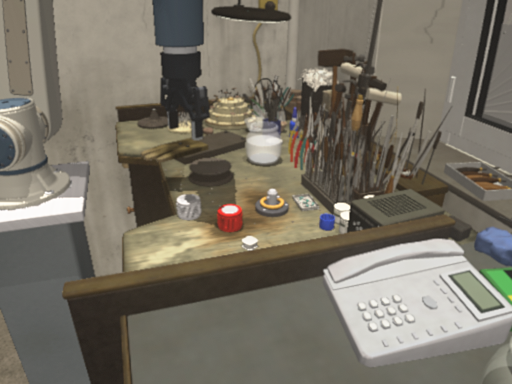

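The gripper is above the collar (side view, collar at (188,207)) and the path down is clear. I'll descend and close.

>>> servo_tool([
  [0.084,-0.065,0.6,0],
  [0,0,0.8,0],
  [0,0,0.8,0],
  [0,0,0.7,0],
  [0,0,0.5,0],
  [0,0,0.21,0],
  [0,0,0,0],
  [0,0,0,0],
])

```text
t: 1.65
position: [0.3795, -0.2588, 0.0082]
ee_rot: [-0.188, 0.982, -0.0, 0.0]
contact_force: [0.5, -0.2, 1.1]
gripper_width: 1.002
gripper_force: 0.0
```

>>> servo_tool([
  [0,0,0,0],
  [0,0,0,0],
  [0,0,0,0],
  [0,0,0,0],
  [0,0,0,0],
  [0,0,0,0],
  [0,0,0,0],
  [0,0,0,0],
], claw=1, grip_force=60)

```text
t: 2.32
position: [0.3797, -0.2581, 0.0092]
ee_rot: [-0.188, 0.982, -0.0, 0.001]
contact_force: [-3.0, 5.4, 10.0]
gripper_width: 0.547
gripper_force: 59.9
```

```bash
python3 - <<'E'
from h import *
b=shot('side','s2'); a=shot('top','t2')
s=telemetry.sense(); print(s['contact_force'],s['ft_torque'],s['position'],s['gripper_width'])
c=lambda i,u,v,r:cv2.resize(i[v-r:v+r,u-r:u+r,::-1],(400,400),interpolation=cv2.INTER_CUBIC)
cv2.imwrite('pics/c2.png',np.hstack([c(b,188,200,35),c(a,225,250,35)]))
E
```

```text
[-2.72470442  3.83659107 10.1379029 ] [1.47033115 0.98071316 0.04777896] [ 0.37976041 -0.25808099  0.00917397] 0.5480093112847069
```

View pics/c2.png

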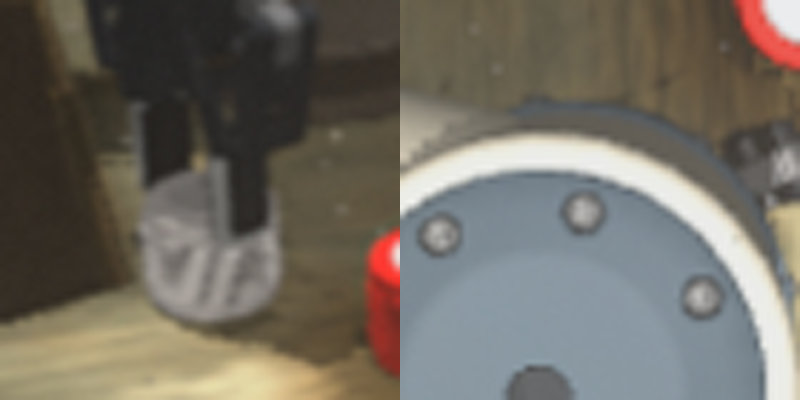

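```bash
python3 - <<'E'
from h import *
s=telemetry.sense(); R=Ro.from_quat(s['ee_rot']).as_matrix(); P=s['position']
f=lambda X:((proj('side',X)-[153,165])*400/70).round(0)
for sg in(1,-1):
  for z in(0,.01,.02,.03): print(sg,z,f([*(P+sg*R[:,1]*.026)[:2],z]), f([*(P+sg*R[:,1]*.026+R[:,0]*.011)[:2],z]),f([*(P+sg*R[:,1]*.026-R[:,0]*.011)[:2],z]))
for C in([.3808,-.2537],P[:2]):
  for z in (0,.04): print(z,[f([C[0]+.026*np.cos(t),C[1]+.026*np.sin(t),z]) for t in(0,1.57,3.14,4.71)])
E
```

```text
1 0 [173. 262.] [149. 270.] [197. 253.]
1 0.01 [171. 239.] [147. 248.] [196. 231.]
1 0.02 [170. 217.] [145. 225.] [194. 208.]
1 0.03 [168. 194.] [143. 202.] [192. 186.]
-1 0 [245. 314.] [220. 323.] [269. 305.]
-1 0.01 [243. 291.] [218. 300.] [268. 282.]
-1 0.02 [242. 268.] [217. 277.] [267. 259.]
-1 0.03 [240. 244.] [215. 253.] [265. 235.]
0 [array([275., 272.]), array([197., 251.]), array([142., 291.]), array([221., 314.])]
0.04 [array([270., 180.]), array([191., 160.]), array([134., 199.]), array([214., 220.])]
0 [array([275., 278.]), array([197., 256.]), array([141., 297.]), array([220., 320.])]
0.04 [array([270., 186.]), array([190., 165.]), array([133., 204.]), array([214., 226.])]
```

```bash
python3 - <<'E'
from h import *
b=cv2.imread('pics/side1.png'); u,v=195,120; r=25
g=b[v-r:v+r,u-r:u+r].max(2)
m=g<50
for x in range(0,50,2): print(x+u-r, (np.where(m[:,x])[0].max()+v-r) if m[:,x].any() else None,end='; ')
R=Ro.from_quat([-.19,.982,0,0]).as_matrix(); P=np.array([.381,-.254,.1504])
for z in(.15,.163,.175):
  for sg in(1,-1): print(z,sg,[proj('side',[*(P+sg*R[:,1]*.0425+k*R[:,0]*.011)[:2],z]).round(1) for k in(-1,1)])
E
```

```text
170 127; 172 127; 174 126; 176 126; 178 107; 180 106; 182 107; 184 110; 186 111; 188 111; 190 115; 192 119; 194 120; 196 136; 198 136; 200 135; 202 132; 204 117; 206 117; 208 116; 210 None; 212 None; 214 None; 216 None; 218 None; 0.15 1 [array([179.4, 143.7]), array([170.3, 145.9])]
0.15 -1 [array([201.3, 154.8]), array([191.8, 157.4])]
0.163 1 [array([179. , 137.9]), array([169.8, 140.1])]
0.163 -1 [array([201. , 148.6]), array([191.5, 151.1])]
0.175 1 [array([178.6, 132.5]), array([169.4, 134.6])]
0.175 -1 [array([200.7, 142.9]), array([191.1, 145.3])]
```

The side view shows the fingertips gripping only the top centimetre of the collar. I'll open, go 9 mm lower, centre, and grip again.

>>> servo_tool([
  [0,0,0,0],
  [0,0,0,0],
  [0,0,0,0],
  [0,0,0,0],
  [0,0,0,0],
  [-0.065,0,0.12,0],
  [0,0,0.11,0],
  [0,0,0,0],
  [0,0,0,0],
], claw=0)

```text
t: 3.17
position: [0.3813, -0.257, -0.0022]
ee_rot: [-0.188, 0.982, 0.0, -0.001]
contact_force: [0.2, 0.4, -0.2]
gripper_width: 1.004
gripper_force: 0.0
```

>>> servo_tool([
  [0,0,0,0],
  [0,0,0,0],
  [0,0,0,0],
  [0,0,0,0],
  [0,0,0,0],
  [0,0,0,0],
  [0,0,0,0],
  [0,0,0,0],
], claw=1, grip_force=70)

```text
t: 3.83
position: [0.3819, -0.2573, -0.001]
ee_rot: [-0.188, 0.982, -0.0, 0.0]
contact_force: [-1.3, 0.9, 5.8]
gripper_width: 0.556
gripper_force: 72.1
```

```bash
python3 - <<'E'
from h import *
s=telemetry.sense(); print(s['contact_force'],s['ft_torque'],s['gripper_width'])
go([.5637,-.2822,.1])
E
```

```text
[-1.31892524  0.88761375  5.75753759] [0.27344653 0.47413212 0.01263146] 0.5564044487972255
t 3.83 pos [ 0.3819 -0.2573 -0.001 ] q [-0.25  0.26 -0.47  0.   -0.84 -0.94] units [-3.995 -2.257 -2.521]
```

>>> servo_tool([
  [0,0,-0.5,0],
  [0,0,-0.8,0],
  [0,0,-0.8,0],
  [-0.4,-0.22,-0.4,0],
  [-0.7,-0.4,0,0],
  [-0.7,-0.4,0,0],
  [-0.7,-0.4,0,0],
  [-0.7,-0.4,0,0],
  [-0.5,-0.28,0,0],
  [-0.295,-0.157,0,0],
])

```text
t: 4.67
position: [0.5653, -0.282, 0.0968]
ee_rot: [-0.188, 0.982, 0.0, -0.001]
contact_force: [-0.3, -0.5, -1.9]
gripper_width: 0.553
gripper_force: 72.9
```

>>> servo_tool([
  [0,0,0,0],
  [0,0,0,0],
  [0,0,0,0],
])

```text
t: 4.92
position: [0.5626, -0.2818, 0.0978]
ee_rot: [-0.188, 0.982, 0.0, -0.001]
contact_force: [0.1, 0.4, -0.9]
gripper_width: 0.555
gripper_force: 72.9
```

```bash
python3 - <<'E'
from h import *
b=shot('side','s3'); a=shot('top','t3')
s=telemetry.sense(); print(s['contact_force'],s['ft_torque'],s['gripper_width'],s['gripper_force'])
go([.5637,-.2822,.06])
u,v=(int(k) for k in proj('side',[.5637,-.2822,.08]))
print(u,v,proj('top',[.5637,-.2822,.08]))
c=cv2.resize(b[v-50:v+50,u-50:u+50,::-1],(500,500),interpolation=cv2.INTER_CUBIC)
cv2.imwrite('pics/c3.png',c)
P=s['position']
for z in (.1,.14): print(z,[((proj('side',[P[0]+.026*np.cos(t),P[1]+.026*np.sin(t),z])-[u-50,v-50])*5).round() for t in(0,1.57,3.14,4.71)])
print([((proj('side',[.5637,-.2822,z])-[u-50,v-50])*5).round() for z in(.048,.1)])
E
```

```text
[ 1.12692057  0.71918241 -1.1914545 ] [-0.00826222 -0.01114941 -0.03550163] 0.5528772053756571 72.85420315803094
t 5.02 pos [ 0.5626 -0.282   0.0985] q [-0.22  0.46  0.13 -0.   -1.24 -0.98] units [-0.023 -0.015  0.962]
272 176 [237.6013743 156.0546627]
0.1 [array([310., 202.]), array([233., 187.]), array([197., 216.]), array([275., 232.])]
0.14 [array([313., 116.]), array([235., 102.]), array([198., 128.]), array([279., 143.])]
[array([253., 317.]), array([256., 209.])]
```

View pics/c3.png

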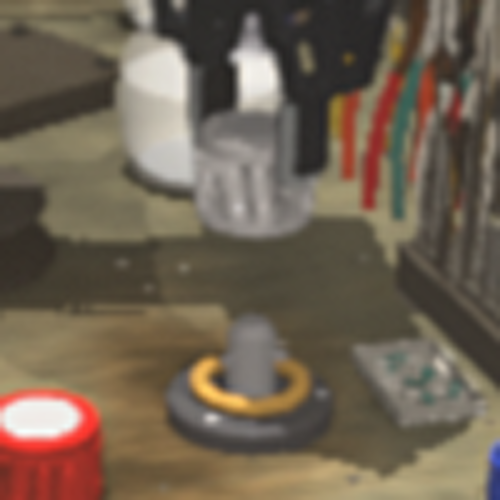

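The collar is held level over the spindle. Its bottom is centred near crop x 254 and the spindle near 252. I'll descend onto the nose gently.

>>> servo_tool([
  [-0.02,-0.01,0.4,0],
  [0,0,0.5,0],
  [0,0,0.3,0],
  [0,0,0.14,0],
  [0,0,0,0],
  [0,0,0,0],
])

```text
t: 5.52
position: [0.5644, -0.2825, 0.0455]
ee_rot: [-0.188, 0.982, -0.0, 0.0]
contact_force: [0.3, 0.2, -1.9]
gripper_width: 0.549
gripper_force: 72.8
```

>>> servo_tool([
  [0,0,0.1,0],
  [0,0,0.1,0],
  [0,0,0,0],
  [0,0,0,0],
])

```text
t: 5.85
position: [0.5643, -0.2821, 0.0367]
ee_rot: [-0.188, 0.982, 0.0, -0.0]
contact_force: [0.4, -0.4, -1.7]
gripper_width: 0.555
gripper_force: 73.0
```

>>> servo_tool([
  [0,0,0.07,0],
  [0,0,0,0],
  [0,0,0,0],
])

```text
t: 6.1
position: [0.5647, -0.2824, 0.0344]
ee_rot: [-0.188, 0.982, -0.0, 0.0]
contact_force: [-0.5, 0.7, 1.9]
gripper_width: 0.556
gripper_force: 73.4
```

>>> servo_tool([
  [0,0,0.05,0],
  [0,0,0,0.7],
  [0,0,0,0.7],
  [0,0,0,0.7],
])

```text
t: 6.43
position: [0.5648, -0.2829, 0.0341]
ee_rot: [-0.104, 0.995, -0.001, 0.001]
contact_force: [-2.9, 1.1, 8.3]
gripper_width: 0.55
gripper_force: 74.3
```

```bash
python3 -c "
from h import *
go([.5637,-.2822,.02])
s=telemetry.sense(); print(s['contact_force'],s['ft_torque'])"
```

```text
t 6.43 pos [ 0.5648 -0.2829  0.0341] q [-0.22  0.51  0.04  0.   -1.09 -1.15] units [0.025 0.023 0.353]
[-2.91052248  1.07180368  8.28407828] [0.17237403 1.31656095 0.11978932]
```

>>> servo_tool([
  [0,0,0,0.8],
  [0,0,0,0.8],
  [0,0,0,0.8],
])

```text
t: 6.68
position: [0.5645, -0.2834, 0.0337]
ee_rot: [-0.008, 1.0, -0.001, 0.0]
contact_force: [-2.5, -0.9, 5.7]
gripper_width: 0.555
gripper_force: 73.8
```

>>> servo_tool([
  [0,0,0,0.8],
  [0,0,0,0.8],
  [0,0,0,0.8],
])

```text
t: 6.93
position: [0.5642, -0.2821, 0.0317]
ee_rot: [0.089, 0.996, 0.0, -0.0]
contact_force: [-0.2, -0.5, -2.4]
gripper_width: 0.555
gripper_force: 73.1
```

It dropped: z is 2 to 3 mm lower and the upward force is gone. I'll follow it down.

>>> servo_tool([
  [0,0,0.08,0],
  [0,0,0.08,0],
  [0,0,0,0],
])

```text
t: 7.18
position: [0.5637, -0.2818, 0.0242]
ee_rot: [0.086, 0.996, 0.0, -0.001]
contact_force: [-0.6, 0.0, -2.2]
gripper_width: 0.552
gripper_force: 73.1
```

>>> servo_tool([
  [0,0,0.08,0],
  [0,0,0.05,0],
  [0,0,0,0],
])

```text
t: 7.43
position: [0.564, -0.282, 0.0196]
ee_rot: [0.087, 0.996, 0.0, -0.001]
contact_force: [0.6, 0.4, -2.2]
gripper_width: 0.552
gripper_force: 73.1
```

>>> servo_tool([
  [0,0,0.08,0],
  [0,0,0.05,0],
  [0,0,0,0],
  [0,0,0,0],
])

```text
t: 7.77
position: [0.5645, -0.2823, 0.0161]
ee_rot: [0.087, 0.996, -0.0, 0.0]
contact_force: [-2.1, 1.5, 4.2]
gripper_width: 0.547
gripper_force: 73.9
```

>>> servo_tool([
  [0,0,0.06,0],
  [0,0,0.05,0],
  [0,0,0,0],
  [0,0,0,0],
])

```text
t: 8.1
position: [0.5647, -0.2824, 0.014]
ee_rot: [0.086, 0.996, -0.001, 0.001]
contact_force: [-6.3, 4.8, 17.3]
gripper_width: 0.556
gripper_force: 75.0
```

>>> servo_tool([
  [0,0,0.04,0],
  [0,0,0,0],
  [0,0,0,0],
])

```text
t: 8.35
position: [0.5649, -0.2825, 0.0139]
ee_rot: [0.086, 0.996, -0.001, 0.001]
contact_force: [-9.4, 6.9, 25.4]
gripper_width: 0.55
gripper_force: 75.9
```

>>> servo_tool([
  [0,0,0,0],
  [0,0,0,0],
  [0,0,0,0],
  [0,0,0,0],
])

```text
t: 8.68
position: [0.5649, -0.2825, 0.0139]
ee_rot: [0.086, 0.996, -0.001, 0.001]
contact_force: [-10.2, 7.1, 24.6]
gripper_width: 0.553
gripper_force: 75.9
```

```bash
python3 - <<'E'
from h import *
b=shot('side','s4'); cv2.imwrite('pics/c4.png',cv2.resize(b[130:250,200:340,::-1],(700,600),interpolation=cv2.INTER_CUBIC))
s=telemetry.sense(); print(s['contact_force'],s['position'])
E
```

```text
[-9.78278603  7.39381546 24.23520004] [ 0.56487305 -0.28246215  0.01391409]
```

View pics/c4.png

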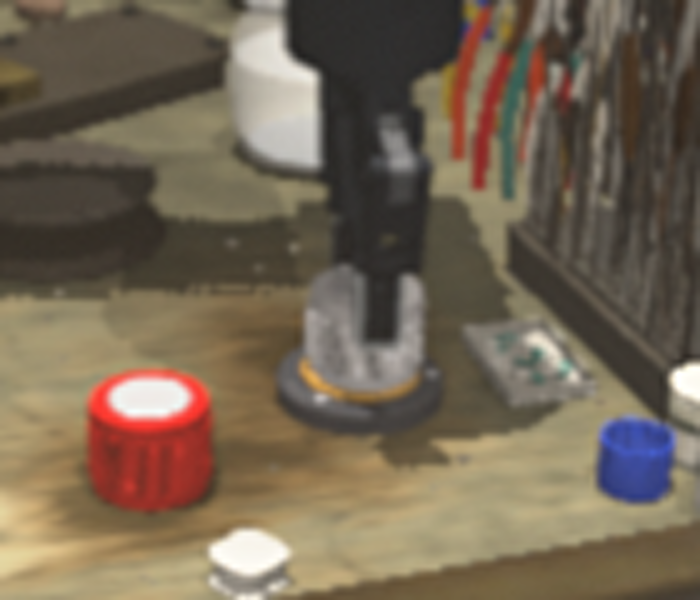

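The collar sits level on the pressed seat, crop (362,380). The tray, cap and loupe have not moved, and the push holds at about 24 N.

```bash
python3 -c "
from cell import ctrl; print(ctrl.finish_job())"
```

```text
the job is handed in; nothing more can be done
None
```

The collar is over the pins, pushed fully home on the sprung seat, and was handed in at about 9 s while still gripped and pressed down with about 24 N; the loupe, blue cap and tray were not touched.

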